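# Find the heavy end of a kit case and park it heavy end down in a rocking stand

## Task

One end of the orange kit case is much heavier than the other, and you cannot see which. Lift the case clear of the bench by the grip on its top so that it hangs freely and the heavy end dips, set it back down flat and let go, then take it by the grip at its light end and stand it, heavy end down and top grip facing the open front, in the cradle of the blue stand, so that its weight rocks the cradle up to the front stop and it stays there. Do not drop the case, and do not knock over or shove the things standing about.

Things in the scene. Friction and masses are not known exactly. Their poses are not given: they have to be found in the camera images.
- case_center (a point): Centre point of the kit case, 25 mm above its underside: orange box 106x46x36 mm between two aluminium side rails 200 long, 44 high (58 wide overall, 80 high with top grip), about 0.58 kg. Own x along the length, y across, z out of the top. Starts flat, grip up. Stands on the rail ends at either end. Its weight lies about 25 mm off centre toward one end, at random; the ends look alike.
- case_handle (a point): Middle of the top grip: black sleeve, 12 mm diameter, 44 long, along the case's y between two posts, 47 mm above case_center (36 above the box top). The sleeve turns freely on its bar, so a case held by it swings like a pendulum whatever the grip force and hangs about 25 degrees off level. Fingers close on it along the case's length.
- case_bar_a (a point): Middle of the end grip at the case's +x end: freely turning sleeve (12 mm diameter, 44 long) between the rails, 92 mm from case_center, 25 above the underside, 39 from the box end face. Fingers close along the case's length. Raised by it the case swings to hang upright (foot 10 mm off plumb toward the top-grip side), top grip facing the way the lower end had pointed; lower rail ends 192 mm below it.
- case_bar_b (a point): The same at the case's -x end.
- stand_pivot (a point): Pivot of the blue rocking stand, mid-way between its two posts, 130 mm above the bench. Own x points from the open front to the back of the stand, y across, z up. Fixed to the bench; base 170x150 mm, posts 116 mm apart over their outsides, up to 153 mm high.
- cradle_center (a point): Where case_center comes to lie in the aluminium cradle on the pivot (10 mm before it). Own z runs up the back rest, x from open front to back rest. Floor 100 mm below along z, square to the back rest, which is 25 mm behind and reaches 50 mm above; 12 mm lip 44 mm in front; side plates 76 mm apart inside, up to 13 mm above the pivot. Open at top and front.
- cradle (a joint): Swing of the cradle: 0 = leaning back 34 degrees on its back stop, as it rests empty; 0.33 rad = rocked up to the front stop, where it still leans back 15 degrees. It swings freely. With the case stood in it heavy end down it rocks up and stays at the front stop; with the heavy end up it falls back to 0.
- spray_can: White aerosol can standing upright, 67 mm diameter, 225 mm tall, origin at the centre of its foot. Stands in the middle of the bench, between case and stand, nearer or farther from the robot.
- battery_pack: Black drill battery, 68 x 112 x 60 mm high, origin under its centre. In the middle of the bench too.
- tape_measure: Black tape measure, 44 x 90 x 69 mm high, origin under its centre.
- nail_box: Brown carton of nails, 50 x 85 x 42 mm high, origin under its centre.
- sanding_block: Brown sanding block, 63 x 101 x 32 mm high, origin under its centre.
- gear_blank: Grey gear lying flat, 62 mm diameter, 14 mm high, origin under its centre. Lies between the can and the battery.

How it is judged:
By the outcome, as a careful person would: the job done as asked, in the order asked, and still so for the second after the job is handed in, with the robot touching nothing.
It also fails if it takes over 72 s, if anything falls off the work surface, if the arm or the gripper's body presses on something with over 40 N, if the wrist force passes 120 N, or if a joint passes its speed limit or range.

## Robot

A 7-joint arm with a two-finger parallel gripper is mounted at the origin on a cart in front of the work surface, level with it; the furniture and walls round the work are solid. World frame = base frame: x ahead of the robot, y to its left, z up, the work surface at z = 0. Lengths are in mm, angles in rad, forces in N, time in s.
With the tool pointing down it reaches from about 425 to 1025 mm from the base axis. Payload 9.4 kg.
Tool frame: the origin (TCP) lies at the very end of the fingers, on their centre line; the grasp point (between the pads) lies 19 mm behind it; z points along the fingers, y is the line along which they close (so a half turn about z gives the same grasp; the last joint's range is limited). The gripper opens to 85 mm and grips with 20 to 120 N. Pads are 22 mm wide; open, the fingers measure 114 mm over their backs; the gripper's body (76 mm by 85 mm) begins 54 mm behind the grasp point. The pads swing forward as they close: fully open they stand 13 mm farther back than shut.
Start: joints at [1.228, 0.599, -0.003, 1.599, 0.002, 0.943, -0.08], TCP at [190.434, -699.542, 231.275] pointing down, gripper open.
Joint ranges: [-2.57, 2.57], [-0.35, 1.97], [-1.29, 1.29], [0.11, 2.56], [-1.05, 4.19], [0.11, 1.86], [-2.63, 2.63]. Speed limits (rad/s): [2.22, 2.22, 3.01, 3.01, 3.14, 3.14, 3.14].

## Interface

Orientations are given as a unit quaternion [x, y, z, w].
In Python, from station import r, eyes gives the robot as it stands. Calls block until the motion is done:
- r.move_ptp(position, orientation): joint-space move of the TCP to a pose.
- r.line_to(position, orientation=None, rate=150): straight line of the TCP; orientation=None keeps the orientation; rate is the mean speed in mm/s.
- r.set_joints(angles): joint-space move.
- r.command_gripper(opening, force=None): opening from 0.0 (shut) to 1.0 (fully open); force is the grip in N (None keeps the last); returns when the fingers have stopped.
- r.dwell(seconds).
- r.solve_ik(position, orientation): joint angles nearest the present ones, or None.
- eyes.read_camera(name): name is "side" or "top"; returns (picture, depth): 400x640x3 uint8, red, green, blue; 400x640 float32, mm along the optical axis (not along the pixel's ray), 0 where there is no reading.
- eyes.camera_params(name): a dict with "fovy" (degrees; the focal length in pixels is half the picture's height over the tangent of half this angle, whatever the lens; pixels are square), "cx", "cy" (the principal point, pixels), "world_from_camera" (4x4, takes a point from camera to world coordinates). Camera axes: x right, y down, z forward; pixel columns grow to the right and rows downward; lengths in mm; the calibration is good to about 2 mm. A picture is of the moment at which its call begins. camera_params takes no time and is no camera call.
A pose or a line that the arm cannot do raises r.Unreachable and nothing moves.
- r.close_job(): hands the job in; it is judged then, once.
Readings, each from a call of its own:
- r.read_t(): time.
- r.read_joints(): joint angles.
- r.read_qvel(): joint speeds.
- r.read_tau(): joint torques, N m.
- r.read_tcp_pos(): TCP position.
- r.read_tcp_rot(): TCP orientation.
- r.read_force(): force on the tool from outside, world axes, zero at the start.
- r.read_ft_torque(): the same for the moment, N m.
- r.read_finger_gap(): opening from 0.0 (shut) to 1.0 (fully open).
- r.read_gripper_force(): force on a finger pad.
Only numpy, scipy, OpenCV 4.12 (cv2) and the standard library are available. Lean on these libraries where they do the work, as an engineer would, in place of code of your own. Each camera call takes 0.05 s, during which the arm holds its last target. There are 200 camera calls.

## Working session

There is one attempt and no reset: what is moved stays moved. The work goes in short steps, each a Python script; the robot and the scene stay as the last script left them, time stands still between calls to the robot, and variables do not carry over. Pictures are saved under pics/ and viewed, at most 10 in all, crops included, and the job is handed in when it is done.

```bash
ls; mkdir -p pics; python3 - <<'E'
from station import r,eyes
import cv2,numpy as np
for n in("top","side"):
    p,d=eyes.read_camera(n); cv2.imwrite(f"pics/{n}0.png",p[:,:,::-1]); np.savez(f"{n}0.npz",p=p,d=d)
    c=eyes.camera_params(n); print(n,c["fovy"],c["cx"],c["cy"],np.round(c["world_from_camera"],3).tolist(),(d>0).mean())
print(r.read_t(),r.read_tcp_rot())
E
```

```text
pics
top 54.1155879786866 321.3650889443153 200.3373135516284 [[0.025, -0.994, 0.111, 446.578], [-0.999, -0.029, -0.031, 7.511], [0.034, -0.11, -0.993, 1187.751], [0.0, 0.0, 0.0, 1.0]] 0.99562890625
side 56.08301997069375 321.98214710154514 201.08179638424537 [[1.0, 0.014, -0.002, 566.573], [0.01, -0.519, 0.855, -1149.338], [0.011, -0.855, -0.519, 778.011], [0.0, 0.0, 0.0, 1.0]] 0.94366015625
0.1 [ 9.91174080e-01  1.32565067e-01 -1.46440888e-04 -6.52346919e-04]
```

View pics/top0.png

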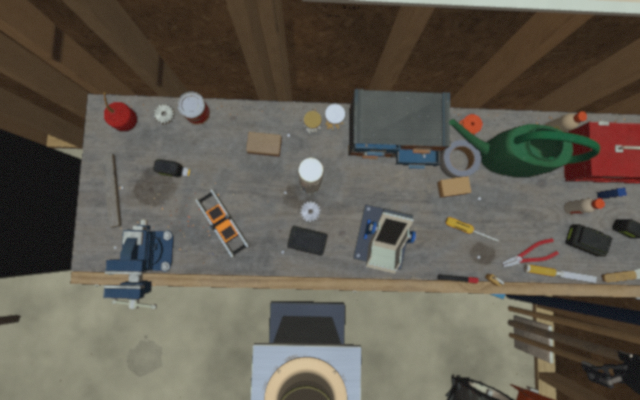

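View pics/side0.png

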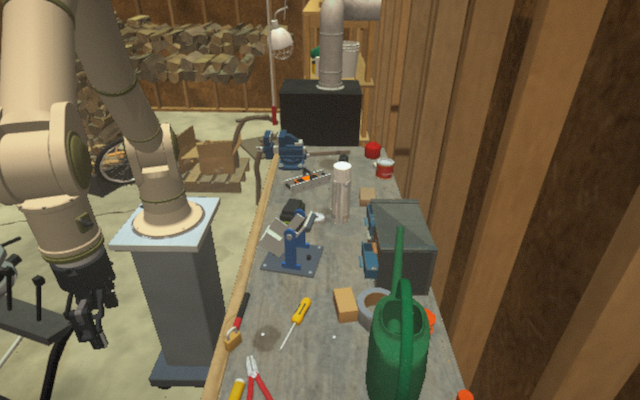

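The top view shows the case at about (222,222), and its long axis runs diagonally. The stand is at (388,238), the can at (310,172), the gear at (310,211) and the battery at (307,240). The arm is clear of all of them.

```bash
cat > h.py <<'E'
import numpy as np,cv2
from station import r,eyes
def cloud(n,d=None):
    c=eyes.camera_params(n); 
    if d is None: p,d=eyes.read_camera(n)
    f=200/np.tan(np.radians(c["fovy"])/2); v,u=np.mgrid[:400,:640]
    P=np.stack([(u-c["cx"])/f*d,(v-c["cy"])/f*d,d],-1)
    T=c["world_from_camera"]; return P@T[:3,:3].T+T[:3,3]
def ray(n,u,v,z):
    c=eyes.camera_params(n);f=200/np.tan(np.radians(c["fovy"])/2);T=c["world_from_camera"]
    k=T[:3,:3]@[(u-c["cx"])/f,(v-c["cy"])/f,1]; return T[:3,3]+k*(z-T[2,3])/k[2]
E
python3 - <<'E'
from h import *
z=np.load("top0.npz");p,d=z["p"],z["d"];W=cloud("top",d)
print("bench z",np.median(W[180:200,230:270,2]),np.median(W[250:260,340:350,2]), np.median(W[150:160,250:255,2]))
hsv=cv2.cvtColor(p,cv2.COLOR_RGB2HSV)
m=(W[...,2]>8)&(W[...,0]>300)&(W[...,0]<900)
n,l,s,c=cv2.connectedComponentsWithStats(m.astype(np.uint8))
for i in range(1,n):
    if s[i,4]>60:
        q=W[l==i]; rc=cv2.minAreaRect(q[:,:2].astype(np.float32)); print(s[i].tolist(),"zmax%.0f med%.0f"%(np.percentile(q[:,2],98),np.median(q[:,2])),[np.round(x) for x in rc])
orange=(hsv[...,0]>5)&(hsv[...,0]<22)&(hsv[...,1]>170)&(hsv[...,2]>120)
o=orange.copy();o[:,:190]=0;o[:,255:]=0;o[:190]=0
q=W[o];print("orange",o.sum(),q.mean(0),np.median(q[:,2]),cv2.minAreaRect(q[:,:2].astype(np.float32)))
cv2.imwrite("pics/crop1.png",cv2.resize(np.hstack([p[180:280,180:260],p[190:290,345:425]]),None,fx=5,fy=5)[:,:,::-1])
E
```

```text
bench z -0.4052664427669015 -1.322719382762898 2.823473118652714
[63, 0, 105, 95, 1577] zmax473 med323 [array([682., 239.]), array([659.,  29.]), np.float64(47.0)]
[226, 0, 44, 99, 1537] zmax497 med344 [array([678.,  75.]), array([480.,  35.]), np.float64(21.0)]
[256, 0, 33, 100, 1538] zmax501 med349 [array([676.,  46.]), array([464.,  36.]), np.float64(14.0)]
[302, 0, 338, 198, 23622] zmax1082 med157 [array([ 752., -464.]), array([ 405., 1048.]), np.float64(12.0)]
[0, 16, 101, 76, 1115] zmax393 med249 [array([682., 345.]), array([823.,  25.]), np.float64(57.0)]
[0, 63, 43, 27, 311] zmax169 med89 [array([680., 434.]), array([972.,  21.]), np.float64(62.0)]
[567, 69, 73, 41, 646] zmax277 med164 [array([ 681., -410.]), array([ 24., 956.]), np.float64(28.0)]
[104, 93, 33, 39, 798] zmax157 med61 [array([623., 320.]), array([714.,  79.]), np.float64(54.0)]
[178, 92, 32, 33, 763] zmax79 med71 [array([647., 211.]), array([567.,  76.]), np.float64(38.0)]
[154, 104, 21, 20, 279] zmax18 med14 [array([638., 255.]), array([623.,  60.]), np.float64(47.0)]
[325, 104, 20, 26, 368] zmax90 med86 [arr
[... 1417 characters left out ...]
2.,  69.]), np.float64(78.0)]
[503, 238, 56, 29, 354] zmax15 med11 [array([ 424., -374.]), array([ 81., 759.]), np.float64(3.0)]
[525, 264, 72, 19, 478] zmax27 med17 [array([ 413., -431.]), array([879.,  28.]), np.float64(84.0)]
[602, 270, 38, 13, 303] zmax20 med15 [array([ 397., -497.]), array([1012.,   43.]), np.float64(87.0)]
[438, 274, 41, 10, 228] zmax19 med15 [array([ 354., -443.]), array([120.,  18.]), np.float64(86.0)]
[486, 274, 18, 12, 124] zmax64 med35 [array([ 406., -278.]), array([577.,  29.]), np.float64(79.0)]
orange 125 [497.62281427 260.83619604  38.46194952] 35.49531426169278 ((486.9586486816406, 253.9295196533203), (70.03826904296875, 38.52876281738281), 33.22368240356445)
```

View pics/crop1.png

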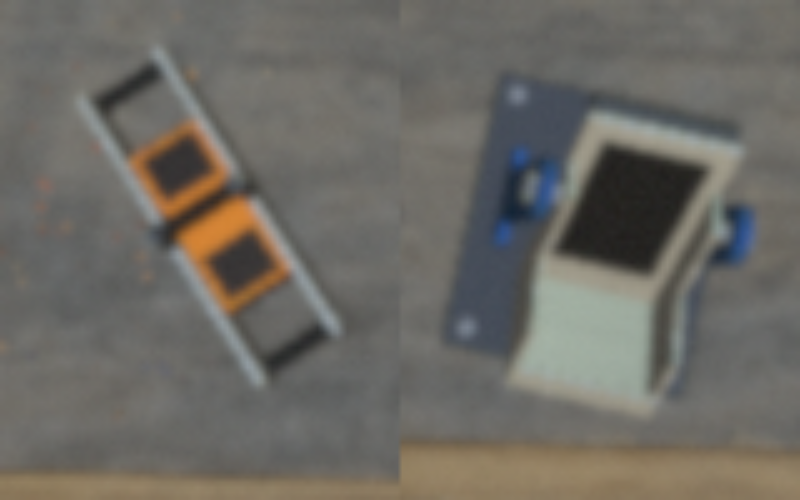

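The crop (5x, offset 180,180) shows the case bars at about (205.6,197.6) and (239,250) and the grip at (220.6,222.4). The stand's open front points toward the robot, yawed by about −12°. I'll measure both more accurately now.

```bash
python3 - <<'E'
from h import *
z=np.load("top0.npz");p,d=z["p"],z["d"];W=cloud("top",d);hsv=cv2.cvtColor(p,cv2.COLOR_RGB2HSV)
z2=np.load("side0.npz");p2,d2=z2["p"],z2["d"];W2=cloud("side",d2);h2=cv2.cvtColor(p2,cv2.COLOR_RGB2HSV)
# case: raised pixels+bright rails
box=np.zeros((400,640),bool);box[185:262,190:252]=1
bright=((hsv[...,2]>165)|((hsv[...,0]<22)&(hsv[...,1]>150)&(hsv[...,2]>120)))&box&(W[...,2]>8)
v,u=np.nonzero(bright);q=np.array([ray("top",a,b,44)[:2] for a,b in zip(u,v)],np.float32)
print("rails",len(q),cv2.minAreaRect(q))
for a,b,zz in((205.6,197.6,31),(239,250,31),(220.6,222.4,77)): print(ray("top",a,b,zz))
m=box&(W[...,2]>62)&(W[...,2]<90);print("grip cloud",m.sum(),W[m].mean(0))
# stand
for nm,Wx,hx in(("top",W,hsv),("side",W2,h2)):
    reg=(abs(Wx[...,0]-470)<150)&(abs(Wx[...,1]+160)<140)
    b=reg&(hx[...,0]>100)&(hx[...,0]<125)&(hx[...,1]>150)&(hx[...,2]>80)&(Wx[...,2]>60)
    n,l,s,c=cv2.connectedComponentsWithStats(b.astype(np.uint8))
    for i in range(1,n):
        if s[i,4]>5: q=Wx[l==i];print(nm,"blue",s[i].tolist(),q.mean(0).round(),q.min(0).round(),q.max(0).round())
    base=reg&(hx[...,0]>95)&(hx[...,0]<130)&(hx[...,1]>60)&(Wx[...,2]<20)&(Wx[...,2]>-5)
    q=Wx[base];print(nm,"base",base.sum(),np.median(q[:,2]),q.min(0),q.max(0),cv2.minAreaRect(q[:,:2].astype(np.float32)))
    for lab,lo,hi in(("black",0,60),("pale",120,256)):
        k=reg&(hx[...,2]>=lo)&(hx[...,2]<hi)&(hx[...,1]<110)&(Wx[...,2]>30)&(Wx[...,2]<175)
        n,l,s,c=cv2.connectedComponentsWithStats(cv2.erode(k.astype(np.uint8),np.ones((3,3))))
        for i in range(1,n):
            if s[i,4]>25:
                q=Wx[l==i];cc=q.mean(0);nn=np.linalg.svd(q-cc,full_matrices=False)[2][2];nn*=np.sign(nn[2]);print(nm,lab,s[i].tolist(),cc.round(),nn.round(3),"yaw",np.degrees(np.arctan2(nn[1],nn[0])).round(1),q.min(0).round(),q.max(0).round())
E
```

```text
rails 268 ((500.02740478515625, 258.9229736328125), (104.5097885131836, 46.77003860473633), 35.20225143432617)
[573.56643399 313.28705823  31.        ]
[422.90678697 208.15193884  31.        ]
[499.5639786  255.30615117  77.        ]
grip cloud 102 [500.50152415 260.33015784  76.20895727]
top blue [373, 223, 3, 9, 12] [ 496. -166.  151.] [ 484. -169.  147.] [ 506. -163.  154.]
top blue [411, 233, 4, 8, 16] [ 472. -270.  150.] [ 463. -274.  142.] [ 482. -266.  154.]
top base 75 7.697514259727313 [ 437.3797084  -195.87850767    0.66333951] [ 528.38039759 -151.14527363   18.88419236] ((481.6256103515625, -168.10906982421875), (30.48048973083496, 94.57227325439453), 72.75208282470703)
top black [379, 221, 24, 22, 281] [ 485. -219.  107.] [-0.819  0.163  0.55 ] yaw 168.7 [ 457. -245.   70.] [ 512. -193.  145.]
top black [319, 234, 6, 20, 88] [452. -29.  56.] [-0.062 -0.919  0.39 ] yaw -93.9 [420. -38.  40.] [475. -23.  64.]
top pale [380, 213, 32, 17, 121] [ 518. -226.  155.] [-0.809  0.165  0.565] yaw 168.5 [ 493. -263.  126.] [ 532. -185.  166.]
top pale [368, 242, 28, 30, 588] [ 414. -206.   60.] [ 0.544 -0.243  0.803] yaw -24.0 [ 376. -245.   35.] [ 456. -161.  124.]
side blue [297, 210, 6, 2, 6] [ 495. -170.  150.] [ 487. -172.  146.] [ 502. -169.  151.]
side base 121 12.473265439777379 [ 441.05742869 -289.7956652    -1.89755248] [ 522.66811252 -138.84224361   19.98061439] ((481.5926208496094, -209.08535766601562), (152.50973510742188, 64.12444305419922), 78.23929595947266)
side pale [259, 215, 43, 40, 592] [ 424. -214.   85.] [-0.489  0.066  0.87 ] yaw 172.3 [ 374. -263.   45.] [ 500. -163.  141.]
```

```bash
cat >> h.py <<'E'
from scipy.spatial.transform import Rotation as R
C=np.array([499.,260.]);YAW=35.0;P=np.array([483.,-218.5,130.]);SY=-11.6
def Q(deg):
    c,s=np.cos(np.radians(deg)),np.sin(np.radians(deg))
    return R.from_matrix(np.array([[-s,c,0],[c,s,0],[0,0,-1.]]).T).as_quat()
def dirv(deg): return np.array([np.cos(np.radians(deg)),np.sin(np.radians(deg))])
def pos(xy,z): return [float(xy[0]),float(xy[1]),float(z)]
E
python3 - <<'E'
from h import *
R0=R.from_quat(Q(35)).as_matrix();print(np.linalg.det(R0),R0[:,2])
for nm,xy,z,y in(("grip",C,53,YAW),("far",C+92*dirv(YAW),6,YAW),("near",C-92*dirv(YAW),6,YAW),("stand",P[:2]-35*dirv(SY),284,SY),("standlow",P[:2]+14*dirv(SY),202,SY)):
    for k in(0,180):
        s=r.solve_ik(pos(xy,z),Q(y+k));print(nm,k,None if s is None else np.round(s,2))
E
```

```text
1.0 [ 0.  0. -1.]
grip 0 [-0.24  0.71 -0.51  2.08  0.7   0.52 -0.66]
grip 180 [ 0.1   0.95 -1.11  2.06  1.13  0.93  2.09]
far 0 [-0.26  0.86 -0.52  1.88  0.73  0.6  -0.64]
far 180 [-0.89  0.87  0.49  1.92 -0.77  0.54 -2.4 ]
near 0 [-0.69  0.73  0.17  2.33 -0.89  0.14  0.93]
near 180 [ 0.12  1.   -1.11  2.28  1.35  0.88  1.81]
stand 0 [ 0.66  0.29 -0.42  2.03  0.15  0.85 -0.05]
stand 180 [-0.46  0.44  1.13  2.09 -0.51  0.92 -2.39]
standlow 0 [ 0.57  0.44 -0.35  2.03  0.23  0.71 -0.13]
standlow 180 [-0.37  0.67  1.12  2.08 -0.8   0.9  -2.14]
```

```bash
python3 - <<'E'
from h import *
q=Q(YAW)
r.line_to([190,-699,380],rate=300)
r.move_ptp(pos(C,300),q); r.command_gripper(0.5,60)
r.line_to(pos(C,110),rate=250); r.line_to(pos(C,54),rate=80)
print(r.read_force(),r.read_tcp_pos(),r.read_t())
r.command_gripper(0,70); print("gap",r.read_finger_gap(),r.read_gripper_force())
r.line_to(pos(C,80),rate=50); r.line_to(pos(C,164),rate=100); r.dwell(0.8)
print(r.read_force(),r.read_finger_gap(),r.read_t())
p,d=eyes.read_camera("side");cv2.imwrite("pics/lift.png",cv2.resize(p[120:240,220:380],None,fx=4,fy=4)[:,:,::-1])
W=cloud("side",d);h=cv2.cvtColor(p,cv2.COLOR_RGB2HSV)
a=np.concatenate([dirv(YAW)]);t=(W[...,:2]-C)@a; s=(W[...,:2]-C)@np.array([-a[1],a[0]])
m=(abs(s)<40)&(abs(t)<110)&(W[...,2]>15)&(W[...,2]<190)
for lo in range(-110,110,20):
    k=m&(t>=lo)&(t<lo+20);print(lo,k.sum(),np.percentile(W[k][:,2],[5,50,95]).round() if k.sum() else "")
E
```

```text
[ 0.2946002  -0.98407838  0.14855009] [499.02258923 260.26508534  54.15669339] 6.5083
gap 0.11227971074445586 68.47463607788086
[ 0.3609577  -0.86637401 -5.54573859] 0.11074727505260659 9.3667
-110 92 [145. 172. 187.]
-90 70 [136. 163. 180.]
-70 62 [129. 157. 172.]
-50 57 [120. 146. 164.]
-30 109 [116. 154. 184.]
-10 86 [105. 142. 186.]
10 53 [ 95. 121. 156.]
30 51 [ 86. 113. 128.]
50 43 [ 81. 108. 120.]
70 6 [100. 109. 115.]
90 0
```

View pics/lift.png

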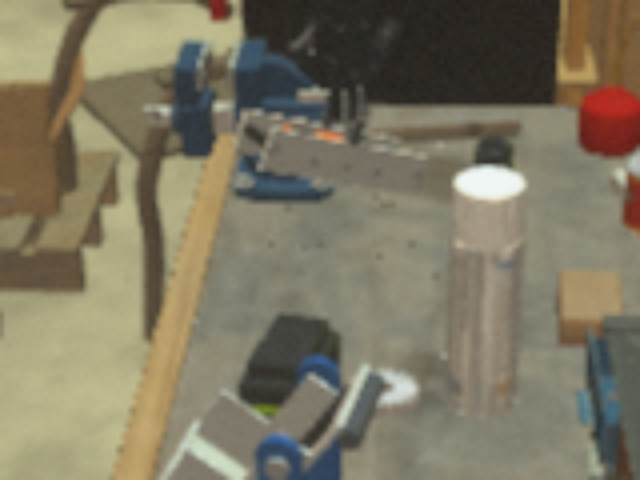

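The far end dips (−110 → 172 mm, +50 → 108 mm), so the far end (yaw 35°) is heavy and the near end is light. Next I'll set it down flat.

```bash
python3 - <<'E'
from h import *
r.line_to(pos(C,100),rate=120); r.line_to(pos(C,54),rate=45); r.dwell(0.3)
print(r.read_force(),r.read_tcp_pos())
r.command_gripper(0.5); r.line_to(pos(C,120),rate=150)
N=C-92*dirv(YAW)
for k in(0,180): print(k,[np.round(r.solve_ik(pos(N,z),Q(YAW+k)),2) for z in(7,120,300)])
r.move_ptp(pos(N-20*dirv(YAW),230),Q(YAW+180)); print(r.read_t(),np.round(r.read_joints(),2))
z=np.array([0])
for n in("side","top"):
    p,d=eyes.read_camera(n);W=cloud(n,d)
    cv2.imwrite(f"pics/flat_{n}.png",cv2.resize(p[120:240,220:380] if n=="side" else p[180:280,180:260],None,fx=4,fy=4)[:,:,::-1])
    a=dirv(YAW);t=(W[...,:2]-C)@a;s=(W[...,:2]-C)@np.array([-a[1],a[0]])
    m=(abs(s)<40)&(abs(t)<115)&(W[...,2]>10)&(W[...,2]<100)
    for lo in range(-110,110,20):
        k=m&(t>=lo)&(t<lo+20);print(n,lo,k.sum(),np.percentile(W[k][:,2],[50,90]).round() if k.sum() else "",s[k].mean().round() if k.sum() else "")
E
```

```text
[ 0.31163332  0.2047125  -4.69669562] [499.27250818 260.16613294  54.09242776]
0 [array([-0.19,  0.77, -0.57,  2.3 ,  1.2 ,  0.41, -1.18]), array([ 0.02,  0.62, -0.86,  2.23,  0.82,  0.65, -0.83]), array([ 0.29,  0.39, -1.14,  2.03,  0.43,  0.98, -0.46])]
180 [array([ 0.18,  1.08, -1.23,  2.28,  1.37,  1.01,  1.79]), array([-1.06,  0.6 ,  0.73,  2.3 , -0.84,  0.53, -2.2 ]), array([-1.41,  0.36,  1.14,  2.12, -0.42,  0.91, -2.56])]
14.225 [-1.25  0.4   0.94  2.24 -0.49  0.72 -2.5 ]
side -110 64 [28. 39.] -4.0
side -90 54 [29. 41.] -6.0
side -70 69 [30. 39.] -4.0
side -50 55 [34. 40.] -13.0
side -30 76 [35. 69.] -7.0
side -10 96 [40. 74.] -9.0
side 10 38 [32. 41.] -20.0
side 30 51 [34. 41.] -13.0
side 50 40 [30. 41.] -9.0
side 70 59 [27. 40.] -7.0
side 90 7 [32. 38.] -6.0
top -110 49 [28. 40.] -6.0
top -90 49 [30. 45.] -13.0
top -70 63 [33. 43.] -7.0
top -50 151 [37. 43.] -2.0
top -30 146 [37. 43.] -1.0
top -10 185 [72. 79.] -2.0
top 10 127 [36. 43.] -1.0
top 30 146 [37. 43.] -1.0
top 50 67 [38. 44.] -1.0
top 70 73 [31. 44.] 1.0
top 90 59 [31. 42.] -1.0
```

View pics/flat_top.png

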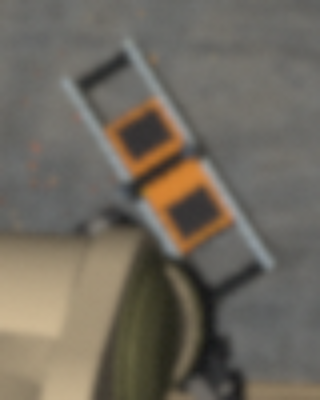

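```bash
python3 - <<'E'
from h import *
a=dirv(YAW);N=C-92*a;F=C+100*a
r.command_gripper(0.36); r.line_to(pos(N,100),rate=200); r.line_to(pos(N,60),rate=100);r.line_to(pos(N,7),rate=60)
print(r.read_force(),r.read_tcp_pos(),r.read_t())
r.command_gripper(0,80); print("gap",r.read_finger_gap(),r.read_gripper_force())
for ph in(8,22,37,52,67,82):
    f=np.radians(ph); b=F+a*(-192*np.cos(f)+25*np.sin(f))
    r.line_to(pos(b,192*np.sin(f)+25*np.cos(f)-18),rate=110)
print(r.read_force(),r.read_t(),np.round(r.read_joints(),2))
r.line_to(pos(F,240),rate=120); r.dwell(0.3); print(r.read_force(),r.read_finger_gap())
print(np.round(r.read_joints(),2),r.read_t())
for y in(215,260,305,348.4):
    s=[r.solve_ik(pos(b,z),Q(y)) for b in((520,250),(470,120),(450,-100),P[:2]-35*dirv(SY)) for z in(435,)]
    print(y,[None if k is None else np.round(k,2).tolist() for k in s])
p,d=eyes.read_camera("side");cv2.imwrite("pics/hang.png",cv2.resize(p[100:220,240:400],None,fx=4,fy=4)[:,:,::-1])
E
```

```text
[ 0.09550673 -0.07755337  0.51305746] [423.76070002 207.24545276   7.21954878] 16.9917
gap 0.11007658267695286 78.00747513771057
[-6.80684898e-01  4.47952949e-03  5.80275876e+00] 20.7167 [-1.04  0.7   0.75  1.84 -0.62  0.86 -2.51]
[ 0.09177968  0.22064419 -5.4631693 ] 0.11470863954564671
[-1.09  0.64  0.84  1.78 -0.57  0.98 -2.56] 21.7
215 [[-1.32, 0.41, 1.16, 1.71, -0.39, 1.28, -2.61], [-1.37, 0.2, 1.25, 1.88, -0.21, 1.2, -2.59], [-0.9, 0.09, 1.12, 1.92, -0.09, 1.18, -2.28], [-0.33, 0.14, 0.77, 1.85, -0.1, 1.19, -2.05]]
260 [[-1.12, 0.3, 0.78, 1.7, -0.22, 1.23, -2.03], [-1.1, 0.12, 0.85, 1.88, -0.1, 1.19, -1.96], [-0.81, 0.08, 1.0, 1.92, -0.07, 1.18, -1.53], [-0.57, 0.2, 1.11, 1.86, -0.19, 1.2, -1.15]]
305 [[-0.95, 0.26, 0.53, 1.69, -0.14, 1.22, -1.34], [-0.9, 0.11, 0.61, 1.87, -0.07, 1.18, -1.23], [-0.61, 0.07, 0.77, 1.91, -0.05, 1.18, -0.78], [-0.41, 0.15, 0.87, 1.86, -0.13, 1.19, -0.45]]
348.4 [[-0.79, 0.25, 0.32, 1.68, -0.08, 1.22, -0.65], [-0.73, 0.11, 0.42, 1.86, -0.05, 1.19, -0.5], [-0.45, 0.06, 0.6, 1.91, -0.04, 1.18, -0.04], [-0.26, 0.13, 0.68, 1.85, -0.09, 1.19, 0.25]]
```

View pics/hang.png

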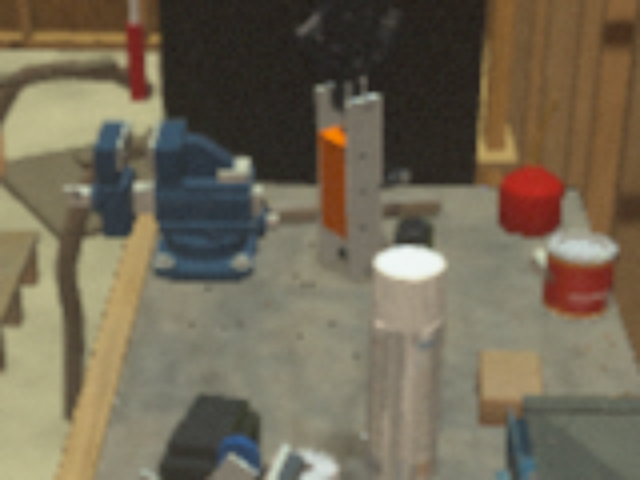

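The case hangs upright from its light end. Now I'll carry it high past the can, rotating it to face the stand.

```bash
python3 - <<'E'
from h import *
xs=dirv(SY);H=P[:2]-35*xs
r.line_to([545,285,380],rate=160)
r.line_to([520,250,445],Q(250),rate=130)
r.line_to([470,120,445],Q(290),rate=140)
r.line_to([450,-60,445],Q(330),rate=160)
r.line_to(pos(H,440),Q(SY),rate=140)
print(r.read_t(),r.read_tcp_pos(),np.round(r.read_joints(),2),r.read_force())
r.dwell(0.6); r.line_to(pos(H,360),rate=120); r.dwell(0.4)
p,d=eyes.read_camera("side");cv2.imwrite("pics/over.png",cv2.resize(p[90:290,200:400],None,fx=3,fy=3)[:,:,::-1])
W=cloud("side",d);Wt=cloud("top")
ys=np.array([-xs[1],xs[0]])
for n,w in(("side",W),("top",Wt)):
    X=(w[...,:2]-P[:2])@xs;Y=(w[...,:2]-P[:2])@ys;m=(abs(X)<140)&(abs(Y)<60)
    for z0 in range(180,360,30):
        k=m&(w[...,2]>z0)&(w[...,2]<z0+30)
        if k.sum()>3:print(n,z0,k.sum(),"X",np.percentile(X[k],[3,97]).round(),"Y",np.percentile(Y[k],[3,97]).round())
E
```

```text
27.2417 [ 448.87684238 -210.73737579  439.87587873] [-0.5   0.17  1.    1.85 -0.15  1.2   0.34] [ 0.04526526  0.38860281 -5.22099217]
side 180 144 X [-60. -19.] Y [-34.  23.]
side 210 161 X [-59. -18.] Y [-33.  22.]
side 240 186 X [-58. -16.] Y [-33.  22.]
side 270 310 X [-91. -15.] Y [-34.  23.]
side 300 210 X [-56. -14.] Y [-33.  20.]
side 330 225 X [-54. -13.] Y [-33.  23.]
top 180 39 X [-61. -20.] Y [-22.  33.]
top 210 52 X [-60. -21.] Y [-22.  32.]
top 240 70 X [-59. -20.] Y [-22.  32.]
top 270 228 X [-92. -21.] Y [-21.  32.]
top 300 59 X [-56. -16.] Y [ 5. 32.]
top 330 122 X [-53. -13.] Y [ 2. 32.]
```

View pics/over.png

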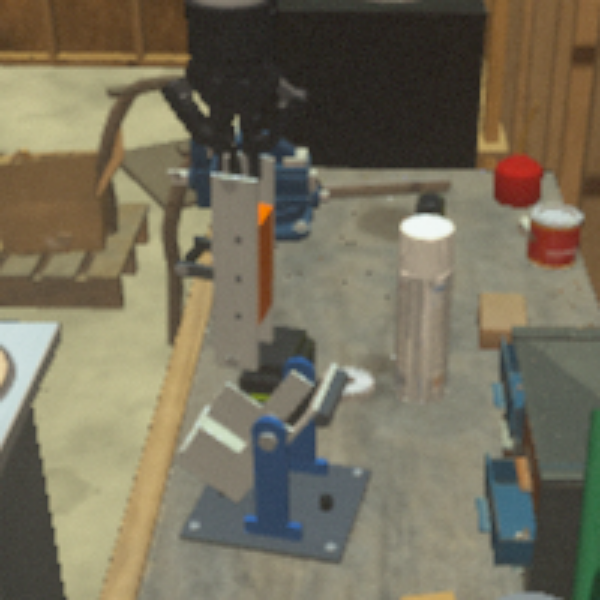

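The case is centred laterally over the cradle, with the grip facing front. Next I'll lower it, lean it on the back rest and slide it down.

```bash
cat >> h.py <<'E'
xs=dirv(SY)
def B(X,Z,rate): # bar position relative to pivot in the stand's plane
    r.line_to(pos(P[:2]+X*xs,P[2]+Z-18),rate=rate)
def bar(th,s=0,e=0):
    t=np.radians(th);zz=np.array([np.sin(t),np.cos(t)]);xx=np.array([np.cos(t),-np.sin(t)])
    return -(10+e)*xx+(92+s)*zz
E
python3 - <<'E'
from h import *
B(-35,173,100)
print(r.read_force())
for X in(20,60,bar(34,110,5)[0]): B(X,173,100); print(X,r.read_force().round(1) if hasattr(r.read_force(),'round') else r.read_force())
for s in(70,35,15,6): B(*bar(34,s,5),80); print(s,np.round(r.read_force(),1))
print(r.read_t(),r.read_finger_gap())
p,d=eyes.read_camera("side");cv2.imwrite("pics/in.png",cv2.resize(p[90:290,200:400],None,fx=3,fy=3)[:,:,::-1])
E
```

```text
[-0.24479543 -0.39572769 -6.09447859]
20 [-0.4 -0.2 -4.4]
60 [-0.6  0.1 -3.9]
100.52140291276525 [-1.6  0.1 -3.3]
70 [-1.4 -0.7 -4.9]
35 [-2.   1.6 -4.7]
15 [-2.5  1.7 -6.3]
6 [-3.2  1.1 -5.3]
33.7333 0.11013544167237835
```

View pics/in.png

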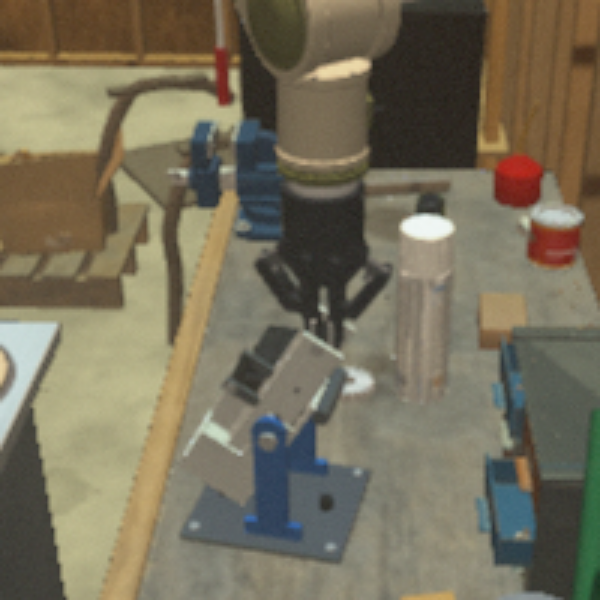

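The case lies in the cradle against the back rest, with its grip facing front. Now I'll seat it and follow the arc up to the front stop.

```bash
python3 - <<'E'
from h import *
for s,e in((2,4),(0,3),(-1,2)): B(*bar(34,s,e),40); print(s,np.round(r.read_force(),1))
for th in(30,26,22,18,15): B(*bar(th,-1,2),50); print(th,np.round(r.read_force(),1))
r.dwell(0.4); print(r.read_t(),np.round(r.read_force(),1))
p,d=eyes.read_camera("side");cv2.imwrite("pics/up.png",cv2.resize(p[90:290,200:400],None,fx=3,fy=3)[:,:,::-1])
E
```

```text
2 [-3.2  0.2 -4.3]
0 [-0.7 -1.5  1.5]
-1 [1.4 0.  4.7]
30 [ 1.9 -1.7  8.2]
26 [ 1.4 -2.6  7.7]
22 [ 0.5 -2.7  8.2]
18 [ 1.8 -1.7  8. ]
15 [ 3.3 -2.4  7.5]
36.2833 [ 3.5 -1.5  8. ]
```

View pics/up.png

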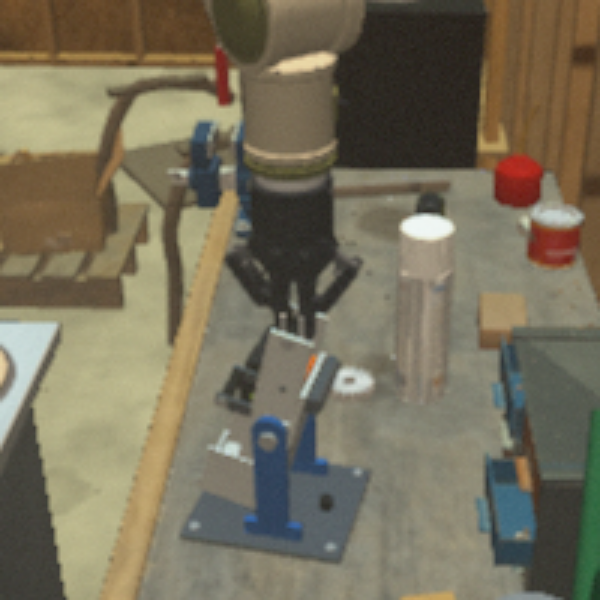

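```bash
python3 - <<'E'
from h import *
B(*bar(14.5,1,2),30); print(np.round(r.read_force(),1))
r.command_gripper(0.25); r.dwell(0.5); print(np.round(r.read_force(),1))
t=r.read_tcp_pos(); r.command_gripper(0.4); r.line_to([t[0],t[1],t[2]+60],rate=60); r.line_to([t[0],t[1],t[2]+200],rate=200)
r.dwell(0.8); print(r.read_t(),np.round(r.read_force(),1))
p,d=eyes.read_camera("side");cv2.imwrite("pics/end.png",cv2.resize(p[150:270,230:350],None,fx=5,fy=5)[:,:,::-1])
W=cloud("side",d);ys=np.array([-xs[1],xs[0]]);X=(W[...,:2]-P[:2])@xs;Y=(W[...,:2]-P[:2])@ys;Z=W[...,2]-P[2]
k=(Y<-24)&(Y>-37)&(abs(X)<90)&(Z>30)&(Z<120)
for z0 in range(30,115,15):
    j=k&(Z>z0)&(Z<=z0+15);print(z0,j.sum(),np.percentile(X[j],[5,95]).round(1) if j.sum() else "",Z[j].max().round() if j.sum() else "")
E
```

```text
[ 1.8 -1.6  1. ]
[-0.3  0.1 -0.1]
40.4417 [ 0.4  1.1 -0.8]
30 86 [-17.   44.1] 45.0
45 65 [-13.2  26.8] 60.0
60 68 [-9.8 31.2] 75.0
75 71 [-5.9 34.8] 90.0
90 43 [-2.5 31.6] 103.0
105 0
```

View pics/end.png

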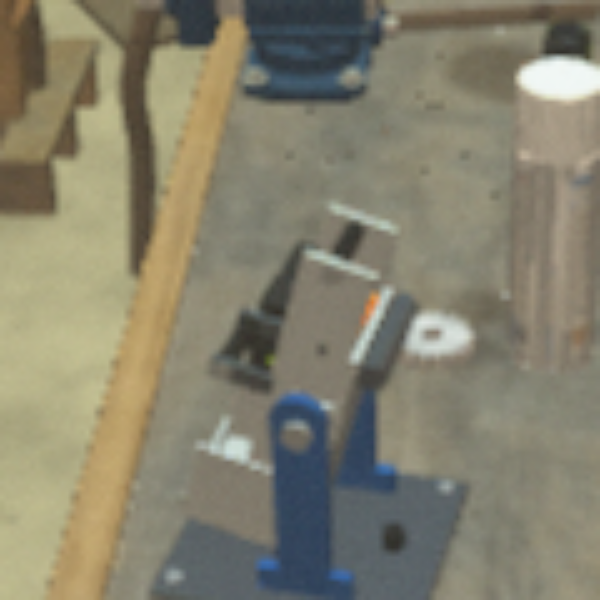

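The case stands at about a 14–15° lean, with its top at +103 mm (104 expected). It's at the front stop, released, and the arm is clear.

```bash
python3 -c "
from station import r
print(r.close_job())"
```

```text
the job is handed in; nothing more can be done
None
```

The job is handed in: the far end proved to be the heavy one, and the case now stands heavy end down in the cradle, rocked up to the front stop with its top grip facing the open front and the arm clear, after about 40 s of the 72 s allowed.

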